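Roll a lamp tube into its V-cradle

ROBOT

A 6-joint arm with a two-finger parallel gripper is mounted at the origin on the work surface. World frame = base frame: x ahead of the robot, y to its left, z up, the work surface at z = 0. Lengths are in m, angles in rad, forces in N, time in s.
With the tool pointing down it reaches from about 0.375 to 0.975 m from the base axis. Payload 3.8 kg.
Tool frame: the origin (TCP) lies on the centre line of the jaws, within the pads' length; the fingertips stand 14 mm ahead of it and the grasp point (between the pads) lies 5 mm behind it; z points along the fingers, y is the line along which they close (so a half turn about z gives the same grasp; the last joint's range is limited). The gripper opens to 85 mm and grips with 20 to 120 N. Pads are 22 mm wide; open, the fingers measure 114 mm over their backs; the gripper's body (76 mm by 85 mm) begins 54 mm behind the grasp point. The pads swing forward as they close: fully open they stand 13 mm farther back than shut.
Start: joints at [-1.159, 0.264, 1.604, -0, 1.274, -0.037], TCP at [0.293, -0.608, 0.245] pointing down, gripper open.
Joint ranges: [-2.63, 2.63], [-0.94, 2.18], [0.31, 2.57], [-1.31, 4.45], [0, 2.66], [-2.55, 2.55]. Speed limits (rad/s): [2.57, 2.57, 3.14, 3.14, 3.14, 3.14].

INTERFACE

Orientations are given as a rotation vector (axis times angle).
In Python, from workcell import bot, eyes, spot_in gives the robot as it stands.
- The arm moves only by the tool carry_out, never from a script. Its argument "series" is text: rows parted by semicolons, each of 4 numbers parted by spaces: the shift along the world's x, y, z in m, then the turn about the world's z in degrees. In form: tx ty tz roll; .... A call has 1 to 20 rows; each row shifts and turns the commanded pose from where the row before left it; what a row does not reach is not made up. A row lasts 1/8 s, in which the tool goes at most 62.5 mm and 10.7 degrees, less where a joint would pass 70% of its speed; a pose out of reach is approached as far as the arm can. A call is refused whole if a number of a shift passes 0.0625 or a number of a turn 10.7, either way. A call with a gripper value outside its range is refused whole. "jaw" is the gripper command: -1 is shut, 1 is fully open, values between are in proportion, set as the call begins (left out, the last holds). The fingers move at their own pace and stop on an object; "grip_force" is the grip in N (left out, the last holds). Time passes only in rows, so rows that do not move let the fingers close. It gives the time, the measured TCP pose, the force, the opening and the grip force at its end, in the units of the state.
- bot.read_state(): the state, without advancing time (a new reading comes with each control period).
- eyes.read_camera(name): name is "scene" or "top"; returns (picture, depth): 420x560x3 uint8, blue, green, red; 420x560 float32, m along the optical axis (not along the pixel's ray), 0 where there is no reading.
- eyes.get_calibration(name): a dict with "K" (3x3 intrinsics, pixels), "position" and "rotation" of the camera in the world. Camera axes: x right, y down, z forward; pixel columns grow to the right and rows downward; lengths in m; the calibration is good to about 2 mm. A picture is of the moment at which its call begins. get_calibration takes no time and is no camera call.
- bot.finish_job(): hands the job in; it is judged then, once.
Trained networks look in the newest picture that a camera, given by its name, has taken for a name from the list of things; names that differ only in an ending like _2 or _b are one class to them, and where a whole thing is asked for, a point or a joint stands for the part that bears it (a point fixed in the world has none). Each returns a list of dicts, best first, with "score" (0 to 1); they miss things now and then, are a little off and sometimes report something else, mostly with a low value. They report only what shows in the picture. A call takes as long as a camera call. They do not tell look-alikes from the thing itself.
- spot_in(camera, target): "rect" ([centre column, centre row, width, height] in pixels, round what is visible of it).
The state is a dict: "time": time; "q": joint angles; "joint_vel": joint speeds; "joint_torque": joint torques, N m; "tool_pos": TCP position; "tcp_rot": TCP orientation; "wrist_force": force on the tool from outside, world axes, zero at the start; "torque": the same for the moment, N m; "width": opening from 0.0 (shut) to 1.0 (fully open); "grip_force": force on a finger pad.
Only numpy, scipy, OpenCV 4.12 (cv2) and the standard library are available. Lean on these libraries where they do the work, as an engineer would, in place of code of your own. Each camera call takes 0.05 s, during which the arm holds its last target. There are 200 camera calls.

TASK

On this lamp assembly bench, roll the brass tube that lies on its side along the bench, up the lead-in ramp of the V-cradle and over the crest, so that it settles into the V, square with it and about centred, both ends sticking out of the cradle. Push it with the fingers only: do not grip it, lift it or flick it, and leave the brass cup, the bottle and the carton standing where they are. Finish with the hand clear of everything.

Things in the scene. Friction and masses are not known exactly. Their poses are not given: they have to be found in the camera images.
- tube: Brass tube lying on its side on the ramp side of the cradle: 50 mm diameter, 160 mm long, closed ends, smooth (low friction), 0.2 to 0.4 kg. Origin on its axis at mid-length. Its y axis is the tube's axis; x and z turn as it rolls. It starts up to 45 mm off the cradle's centre line and 0.25 rad askew. Pushed across its axis it rolls, coasting about 1 cm after a slow push; pushed on an end it slides (about 1 N).
- cradle: Fixed V-cradle: aluminium V-block and plywood lead-in ramp, 90 mm wide (y -45 to 45 mm). Origin at bench level under the bottom line of the V (which is 2 mm up); x = rolling direction, up the ramp into the V; y along the V; z up. V sides slope 30 degrees. Back edge x 35, z 22 mm, flat to x 59, then a 6 mm flange 150 mm wide to x 79. A seated tube has its axis at x 0, z 31 mm.
- ramp_foot (a point): Middle of the ramp's lower edge, level with the bench, 76 mm before the bottom of the V (cradle x = -76 mm). Axes as the cradle's.
- crest (a point): Middle of the crest between ramp and V, 11 mm above the bench, at cradle x = -16 mm. The ramp rises straight from ramp_foot to here. On the crest the tube's axis is 36 mm above the bench; past it the tube drops into the V by itself, before it the tube rolls back down if let go.
- holder_cup: Bystander: brass lamp-holder cup standing upright, 48 mm diameter, 72 mm high with a 14 mm black nipple to 86 mm. Origin at the centre of its underside.
- bottle: Bystander: amber bottle standing upright, 56 mm diameter, 150 mm high. Origin at the centre of its underside.
- bulb_box: Bystander: cardboard bulb carton, 60 x 60 mm, 75 mm high. Origin at the centre of its underside.
Mind the look-alikes: they are no part of the job. What is shaped like the tube but green is not meant.

How it is judged:
On the way, in this order (a step that is already met when the one before it is completed fails the run):
1. the tube is rolling along the bench towards the cradle (angular speed of tube above 0.25 rad/s and height (world z) of tube below 0.028 m and x of tube in the frame of cradle below -0.085 m), for 0.1 s.
2. the tube is rolling up the ramp (angular speed of tube above 0.2 rad/s and height (world z) of tube between 0.0265 and 0.042 m and x of tube in the frame of cradle between -0.072 and -0.008 m), for 0.1 s.
At the end, for the whole second after the job is handed in: The tube rests still in the V: its axis within 5 mm of the V's bottom line, 27 to 33.5 mm above the bench, square within 0.07 rad and level, its middle within 22 mm of the V's middle (so each end sticks out at least 13 mm, 35 mm when centred) (x of tube in the frame of cradle between -0.005 and 0.005 m and y of tube in the frame of cradle between -0.022 and 0.022 m and height (world z) of tube between 0.027 and 0.0335 m and angle between the y axis of tube and the y axis of cradle, either way round below 0.07 rad and angle between tube's own y axis and vertical above 1.5 rad and linear speed of tube below 0.01 m/s and angular speed of tube below 0.2 rad/s); the robot touches nothing.
It fails at once if the tube is lifted or stood up (height (world z) of tube above 0.044 m or angle between tube's own y axis and vertical below 1.32 rad).
It fails at once if the tube is flicked (faster than 0.5 m/s) (linear speed of tube above 0.5 m/s).
It fails at once if the brass lamp-holder cup is moved or tipped (distance of holder_cup from where it was at the start of the episode above 0.015 m or angle between holder_cup's own z axis and vertical above 0.2 rad).
It fails at once if the amber bottle is moved or tipped (distance of bottle from where it was at the start of the episode above 0.015 m or angle between bottle's own z axis and vertical above 0.2 rad).
It fails at once if the bulb carton is moved or tipped (distance of bulb_box from where it was at the start of the episode above 0.015 m or angle between bulb_box's own z axis and vertical above 0.2 rad).
It also fails if it takes over 54 s, if anything falls off the work surface, if the arm or the gripper's body presses on something with over 40 N, if the wrist force passes 120 N, or if a joint passes its speed limit or range.

## Working session

There is one attempt and no reset: what is moved stays moved. The work goes in short steps, Python scripts to look and compute and a tool call to move; the robot and the scene stay as the last step left them, time stands still between calls to the robot, and variables do not carry over. Pictures are saved under pics/ and viewed, at most 10 in all, crops included, and the job is handed in when it is done.

Besides the shell and the picture viewer there is one more tool, called after "Call:" by a JSON object that holds its "op" and its "data". carry_out: Moves the arm, as the interface text tells. Its arguments: {"type":"object","properties":{"series":{"type":"string"},"jaw":{"type":"number"},"grip_force":{"type":"number"}},"required":["series"]}

```bash
mkdir -p pics; ls
cat > h.py <<'E'
import numpy as np, cv2
from workcell import bot, eyes, spot_in
def cloud(name):
    im,d=eyes.read_camera(name); c=eyes.get_calibration(name)
    K=np.array(c["K"]);R=np.array(c["rotation"])
    if R.shape!=(3,3): R=cv2.Rodrigues(R)[0]
    v,u=np.mgrid[:d.shape[0],:d.shape[1]]
    P=np.stack([(u-K[0,2])/K[0,0]*d,(v-K[1,2])/K[1,1]*d,d],-1)@R.T+np.array(c["position"])
    P[d==0]=np.nan
    return im,P
E
python3 - <<'E'
from h import *
for n in("top","scene"):
    im,P=cloud(n); cv2.imwrite(f"pics/{n}0.png",im); np.save(n+"0.npy",P)
    c=eyes.get_calibration(n);print(n,c["position"])
    for t in("tube","cradle","holder_cup","bottle","bulb_box"):
        for r in spot_in(n,t)[:3]:
            u,v=[int(x) for x in r["rect"][:2]]
            print(t,round(r["score"],2),np.round(r["rect"]),P[min(v,419),min(u,559)].round(3))
print(bot.read_state()["time"])
E
```

```text
pics
top [0.35963114 0.05728633 1.06146265]
tube 0.81 [418. 195.  60.  72.] [ 0.572 -0.248  0.05 ]
tube 0.77 [176. 324.  58.  78.] [0.297 0.264 0.049]
tube 0.75 [243. 246.  76.  36.] [0.46  0.128 0.051]
cradle 0.77 [251. 164.  63.  73.] [0.651 0.116 0.004]
bottle 0.55 [161. 131.  35.  44.] [0.694 0.301 0.109]
bulb_box 0.65 [169. 183.  38.  39.] [0.591 0.286 0.074]
scene [0.93273191 0.78077359 0.80709604]
tube 0.98 [417. 250.  83.  24.] [0.311 0.289 0.044]
tube 0.88 [290. 177.  58.  32.] [ 0.431 -0.091  0.044]
tube 0.86 [328. 239.  55.  50.] [0.469 0.161 0.045]
cradle 0.57 [249. 272.  81.  55.] [0.669 0.142 0.013]
bottle 0.82 [269. 319.  29.  61.] [0.715 0.335 0.103]
bulb_box 0.92 [312. 304.  34.  50.] [0.617 0.324 0.074]
0.6
```

View pics/top0.png

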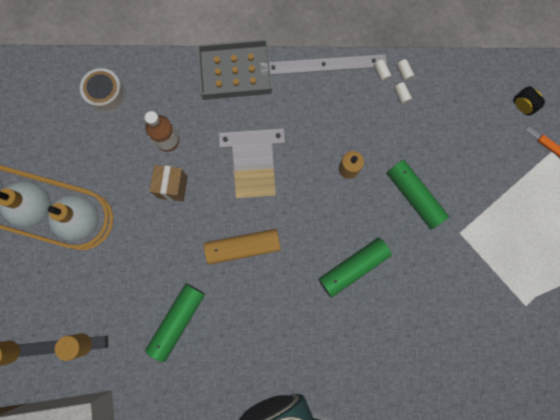

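View pics/scene0.png

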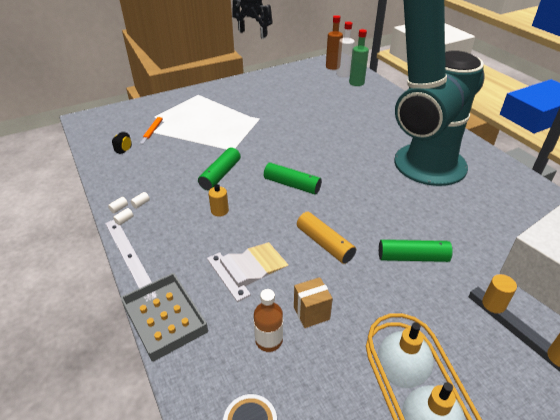

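The brass/orange tube is at top (243,246). The look-alikes at (418,195), (355,267) and (176,324) are green, so not meant. The tube at (243,246) also faces the plywood ramp of the cradle (foot at about (255,197), flange at (252,138)). I'll confirm this in a crop and measure both.

Run:
```python
from h import *
im=cv2.imread("pics/top0.png");P=np.load("top0.npy")
cv2.imwrite("pics/crop.png",cv2.resize(im[110:280,140:380],None,fx=3,fy=3,interpolation=cv2.INTER_CUBIC))
hsv=cv2.cvtColor(im,cv2.COLOR_BGR2HSV)
def rect(m,tag):
    q=P[m]; q=q[np.isfinite(q).all(1)]
    r=cv2.minAreaRect((q[:,:2]*1000).astype(np.float32)); print(tag,len(q),np.round(r[0],1),np.round(r[1],1),round(r[2],2),"z",np.percentile(q[:,2],[2,50,98]).round(4)); return q
b=np.zeros(im.shape[:2],bool);b[222:270,198:290]=1
q=rect(b&(P[...,2]>.028),"tube")
t=q[q[:,2]>.04];c=t.mean(0);w=np.linalg.svd(t[:,:2]-c[:2])[2][0] if len(t)<5000 else 0
print("tube axis",c,w)
b[:]=0;b[165:205,225:282]=1
q=rect(b&(hsv[...,1]>70)&(hsv[...,2]>100),"ramp")
b[:]=0;b[120:150,210:295]=1
q=rect(b&(hsv[...,1]<45)&(hsv[...,2]>120),"flange+")
for v in range(126,204,4): print(v,P[v,253].round(4),hsv[v,253])
for n,(u0,u1,v0,v1) in dict(cup=(335,370,145,185),bottle=(140,185,105,155),box=(145,190,160,205)).items():
    b[:]=0;b[v0:v1,u0:u1]=1;rect(b&(P[...,2]>.03),n)
```

```text
tube 1697 [459.6 131.5] [ 49.4 161.5] 11.03 z [0.0309 0.0465 0.0525]
tube axis [0.45936865 0.13128847 0.04718139] [-0.19147105  0.98149826]
ramp 1013 [606.4 108. ] [59.4 87.8] 4.69 z [-0.0014  0.0058  0.0127]
flange+ 1145 [707.3 116.2] [ 56.5 153.9] 3.69 z [-0.0013  0.0085  0.0251]
126 [0.743  0.1128 0.0013] [109  19 109]
130 [ 0.7344  0.1129 -0.002 ] [108  10 129]
134 [0.7207 0.1122 0.0095] [126   8 155]
138 [0.7063 0.1113 0.0237] [130   5 154]
142 [0.6979 0.1114 0.0207] [138   8 153]
146 [0.6882 0.1112 0.0214] [143   7 156]
150 [0.6793 0.1112 0.0197] [140   5 155]
154 [0.6707 0.1113 0.017 ] [150   5 154]
158 [0.6629 0.1115 0.0112] [143   6 157]
162 [0.6554 0.1117 0.0044] [143   7 156]
166 [0.6453 0.1115 0.007 ] [  0  10 149]
170 [0.6346 0.1111 0.012 ] [ 20  77 162]
174 [0.6267 0.1113 0.0063] [ 20  94 166]
178 [0.6171 0.1111 0.0071] [ 20  91 154]
182 [0.6083 0.1111 0.0051] [ 20  93 159]
186 [0.5996 0.1112 0.0021] [ 20  91 154]
190 [0.5901 0.111  0.0031] [ 20  91 166]
194 [ 5.815e-01  1.111e-01 -1.000e-04] [ 20  89 166]
198 [5.722e-01 1.110e-01 2.000e-04] [107  17 105]
202 [0.5628 0.1108 0.0011] [110  15 104]
cup 457 [ 640.1 -106.9] [46.9 46.5] 44.0 z [0.0331 0.0691 0.0872]
bottle 851 [702.7 305.9] [47.1 56.3] 37.34 z [0.0337 0.1001 0.1514]
box 988 [596.4 293.1] [61.2 61.3] 83.14 z [0.0337 0.0742 0.0782]
```

View pics/crop.png

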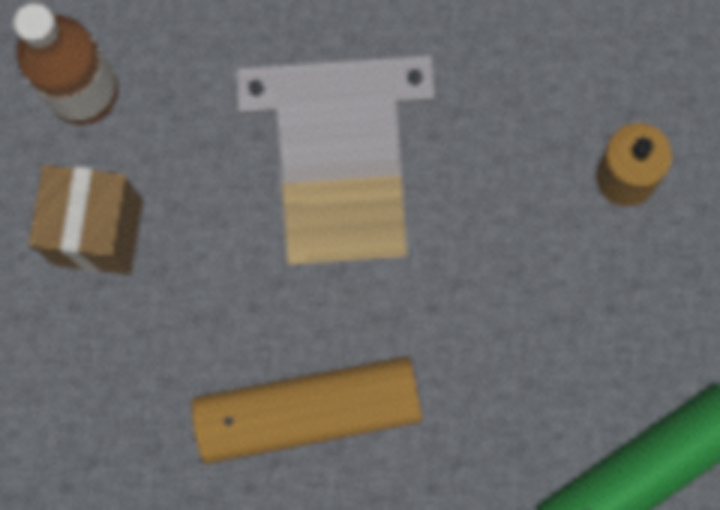

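The crop confirms it: a brass tube lying at top-image (243,246), askew to the cradle, with the ramp ahead of it. In cradle coordinates it is at about (-192, +34) mm, yawed 6.6° from the cradle's axis.

Run:
```python
from h import *
s=bot.read_state();print(s["time"],s["tool_pos"],s["tcp_rot"],s["q"],s["width"])
print(cv2.Rodrigues(np.array(s["tcp_rot"]))[0].round(3))
```

```text
0.6 [ 0.29285457 -0.60817637  0.24530742] [3.06279519e+00 6.99007766e-01 3.07968079e-05] [-1.15893641e+00  2.63883244e-01  1.60396968e+00  1.15148839e-05
  1.27369257e+00 -3.69081110e-02] 0.9980345354835217
[[ 0.901  0.434  0.   ]
 [ 0.434 -0.901 -0.   ]
 [ 0.     0.    -1.   ]]
```

Call:
{"op": "carry_out", "data": {"series": "0.055 0.06 0 -5; 0.055 0.06 0 -5; 0.055 0.06 0 -4.7; 0 0.0575 0 0; 0 0.0575 0 0; 0 0.0575 0 0; 0 0.0575 0 0; 0 0.0575 0 0; 0 0.0575 0 0; 0 0.0575 0 0; 0 0.0575 0 0; 0 0.0575 0 0; 0 0.0575 0 0; 0 0.0575 0 0; 0 0.0575 0 0; -0.029 0.023 0 0; 0 0 0 0", "jaw": 1}}

```text
time: 2.72
tool_pos: [0.3891, 0.2446, 0.2452]
tcp_rot: [-3.126, -0.308, 0.001]
wrist_force: [1.0, -0.2, -0.4]
width: 1.001
grip_force: 0.0
```

Call:
{"op": "carry_out", "data": {"series": "0.02 0.02 0 0; 0.02 0.021 0 0; 0 0 -0.05 0; 0 0 -0.05 0; 0 0 -0.05 0; 0 0 -0.035 0; 0 0 -0.02 0; 0 0 -0.01 0; 0 0 -0.01 0; 0 0 0 0"}}

```text
time: 3.98
tool_pos: [0.4307, 0.2838, 0.0202]
tcp_rot: [3.127, 0.301, -0.0]
wrist_force: [-0.4, -0.4, 0.4]
width: 0.997
grip_force: 0.0
```

Run:
```python
from h import *
im,P=cloud("scene");cv2.imwrite("pics/s1.png",im[150:350,250:550].repeat(2,0).repeat(2,1))
```

```text
(no output)
```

View pics/s1.png

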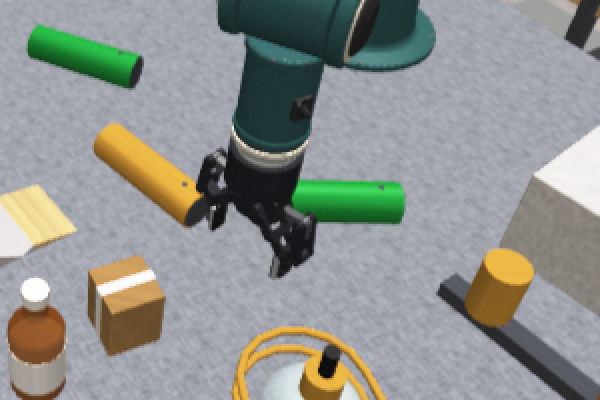

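The picture shows the open gripper standing just beyond the tube's near end, with the right finger at crop (212,205) beside the end face at (198,210). Next I slide the tube along its axis towards the centre line.

Call:
{"op": "carry_out", "data": {"series": "0.001 -0.005 0 0; 0.001 -0.005 0 0; 0.001 -0.005 0 0; 0.001 -0.005 0 0; 0.001 -0.005 0 0; 0.001 -0.005 0 0; 0.001 -0.005 0 0; 0.001 -0.005 0 0; 0.001 -0.005 0 0; 0.001 -0.005 0 0; 0 0 0 0"}}

```text
time: 5.4
tool_pos: [0.4404, 0.2334, 0.02]
tcp_rot: [3.127, 0.301, -0.001]
wrist_force: [-0.4, -0.0, 0.6]
width: 0.995
grip_force: 0.0
```

```bash
cat >> h.py <<'E'
O=np.array([.654,.112]);A=np.radians(4.4);U=np.array([np.cos(A),np.sin(A)]);N=np.array([-U[1],U[0]])
def tube():
    im,P=cloud("top");hsv=cv2.cvtColor(im,cv2.COLOR_BGR2HSV)
    m=(hsv[...,0]>8)&(hsv[...,0]<25)&(hsv[...,1]>120)&(P[...,2]>.015)&(P[...,0]>.38)&(P[...,0]<.7)&(abs(P[...,1]-.11)<.13)
    m=cv2.morphologyEx(m.astype(np.uint8),cv2.MORPH_OPEN,np.ones((3,3)))
    n,l,s,_=cv2.connectedComponentsWithStats(m);k=1+np.argmax(s[1:,4]);q=P[l==k]
    r=cv2.minAreaRect((q[:,:2]*1000).astype(np.float32));c=np.array(r[0])/1000
    t=q[q[:,2]>np.percentile(q[:,2],60)];w=np.linalg.svd(t[:,:2]-t[:,:2].mean(0),full_matrices=False)[2][0]
    yaw=np.degrees(np.arctan(-w[0]/w[1]))
    print("t",round(bot.read_state()["time"],2),"tube world",c.round(4),"size",np.round(r[1]),"yaw",round(yaw,1),"cradle xy",((c-O)@U*1e3).round(1),((c-O)@N*1e3).round(1),"rel yaw",round(yaw-4.4,1),"ztop",np.percentile(q[:,2],95).round(4), "topridge",(t[:,:2].mean(0)).round(4))
    return im
E
python3 - <<'E'
from h import *
tube()
E
```

```text
t 5.45 tube world [0.4656 0.097 ] size [ 46. 157.] yaw 11.9 cradle xy -189.0 -0.5 rel yaw 7.5 ztop 0.0519 topridge [0.4671 0.0922]
```

Call:
{"op": "carry_out", "data": {"series": "-0.002 0.01 0 0; -0.002 0.01 0 0; 0 0 0.05 0; 0 0 0.05 0; -0.007 -0.042 0 0; -0.007 -0.042 0 0; -0.007 -0.042 0 0; -0.008 -0.042 0 0; 0 0 0 0; 0 0 -0.04 0; 0 0 -0.04 0; 0 0 -0.02 0; 0 0 0 0"}}

```text
time: 7.08
tool_pos: [0.406, 0.087, 0.0187]
tcp_rot: [-3.127, -0.303, 0.007]
wrist_force: [-0.6, 0.3, 1.9]
width: 0.998
grip_force: 0.0
```

Call:
{"op": "carry_out", "data": {"series": "0.005 0.001 0 0; 0.005 0.001 0 0; 0.005 0.001 0 0; 0.004 0.001 0 0; 0.004 0.0005 0 0; 0.004 0.0005 0 0; 0.004 0.0005 0 -0.9; 0.004 0.0005 0 -0.9; 0.004 0.0005 0 -0.9; 0.004 0.0005 0 -0.9; 0.004 0.0003 0 -0.9; 0.004 0.0003 0 -0.9; 0.004 0.0003 0 -0.9; 0.004 0.0003 0 -0.4; 0.004 0.0003 0 0; 0.003 0.0002 0 0; 0.002 0 0 0; 0 0 0 0"}}

```text
time: 9.32
tool_pos: [0.4757, 0.0948, 0.0203]
tcp_rot: [-3.139, -0.118, -0.0]
wrist_force: [-0.2, -0.9, 0.1]
width: 0.999
grip_force: 0.0
```

Run:
```python
from h import *
cv2.imwrite("pics/t2.png",tube()[110:320,160:400].repeat(2,0).repeat(2,1))
```

```text
Traceback (most recent call last):
  File "h.py", line 16, in tube
    n,l,s,_=cv2.connectedComponentsWithStats(m);k=1+np.argmax(s[1:,4]);q=P[l==k]
                                                    ~~~~~~~~~^^^^^^^^^
ValueError: attempt to get argmax of an empty sequence
```

```bash
sed -i 's/def tube():/def tube(cam="top"):/; s/cloud("top");hsv/cloud(cam);hsv/' h.py
python3 - <<'E'
from h import *
a=eyes.read_camera("top")[0][110:320,130:410]
cv2.imwrite("pics/t2.png",np.hstack([cv2.resize(a,(400,300)),cv2.resize(eyes.read_camera("scene")[0][130:340,200:480],(400,300))]))
tube("scene")
E
```

```text
t 9.53 tube world [0.5176 0.1119] size [ 45. 161.] yaw 11.2 cradle xy -136.0 10.4 rel yaw 6.8 ztop 0.0505 topridge [0.5143 0.1156]
```

View pics/t2.png

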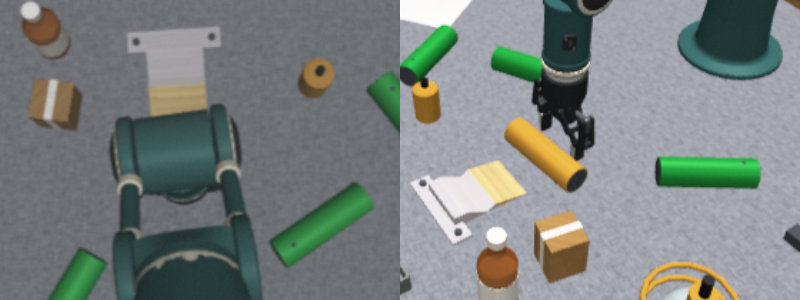

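Run:
```python
import h,cv2,numpy as np
real=h.cloud
h.cloud=lambda n:(cv2.imread(f"pics/{n}0.png"),np.load(n+"0.npy"))
h.tube("scene");h.tube("top")
h.cloud=real;h.tube("scene")
```

```text
t 9.53 tube world [0.4642 0.1379] size [ 43. 160.] yaw 11.0 cradle xy -187.2 40.4 rel yaw 6.6 ztop 0.0507 topridge [0.4607 0.1398]
t 9.53 tube world [0.4591 0.1319] size [ 46. 157.] yaw 10.5 cradle xy -192.8 34.8 rel yaw 6.1 ztop 0.0518 topridge [0.4597 0.1302]
t 9.57 tube world [0.519  0.1123] size [ 45. 161.] yaw 11.1 cradle xy -134.6 10.7 rel yaw 6.7 ztop 0.0504 topridge [0.5139 0.1156]
```

Call:
{"op": "carry_out", "data": {"series": "0.01 0.0008 0 -1; 0.01 0.0008 0 -1; 0.006 0.0005 0 0; 0.002 0 0 0; 0 0 0 0; 0 0 0 0"}}

```text
time: 10.32
tool_pos: [0.5032, 0.0968, 0.0201]
tcp_rot: [3.141, 0.063, -0.001]
wrist_force: [0.2, -0.3, 0.3]
width: 1.002
grip_force: 0.0
```

Run:
```python
import h
h.tube("scene");h.tube("scene")
```

```text
t 10.38 tube world [0.5729 0.1218] size [ 43. 162.] yaw 9.6 cradle xy -80.1 16.0 rel yaw 5.2 ztop 0.0506 topridge [0.5689 0.1242]
t 10.43 tube world [0.5729 0.1222] size [ 43. 160.] yaw 9.5 cradle xy -80.1 16.4 rel yaw 5.1 ztop 0.0506 topridge [0.569  0.1249]
```

Call:
{"op": "carry_out", "data": {"series": "0.005 0.001 0 0; 0.005 0.001 0 0; 0.005 0.001 0 0; 0.005 0.001 0 0; 0.005 0.001 0 0; 0.005 0.001 0 0; 0.005 0.0005 0.001 0; 0.005 0.0005 0.001 0; 0.005 0.0005 0.001 0; 0.005 0.0005 0.001 0; 0.005 0.0005 0.001 0; 0.005 0.0005 0.001 0; 0.005 0.0005 0.001 0; 0.005 0.0005 0.001 0; 0.005 0.0005 0.001 0; 0.005 0.0005 0.001 0; 0.003 0 0 0; 0 0 0 0; 0 0 0 0"}}

```text
time: 12.8
tool_pos: [0.5866, 0.1079, 0.0302]
tcp_rot: [-3.141, -0.063, -0.0]
wrist_force: [-0.5, -0.5, 0.3]
width: 1.0
grip_force: 0.1
```

Run:
```python
from h import *
im=tube("scene");tube("scene")
cv2.imwrite("pics/s3.png",cv2.resize(im[150:340,200:440],(720,570)))
```

```text
t 12.85 tube world [0.6196 0.1241] size [ 53. 161.] yaw 2.2 cradle xy -33.3 14.7 rel yaw -2.2 ztop 0.0589 topridge [0.6203 0.131 ]
t 12.9 tube world [0.6217 0.1246] size [ 46. 161.] yaw 1.8 cradle xy -31.2 15.0 rel yaw -2.6 ztop 0.059 topridge [0.6202 0.1303]
```

View pics/s3.png

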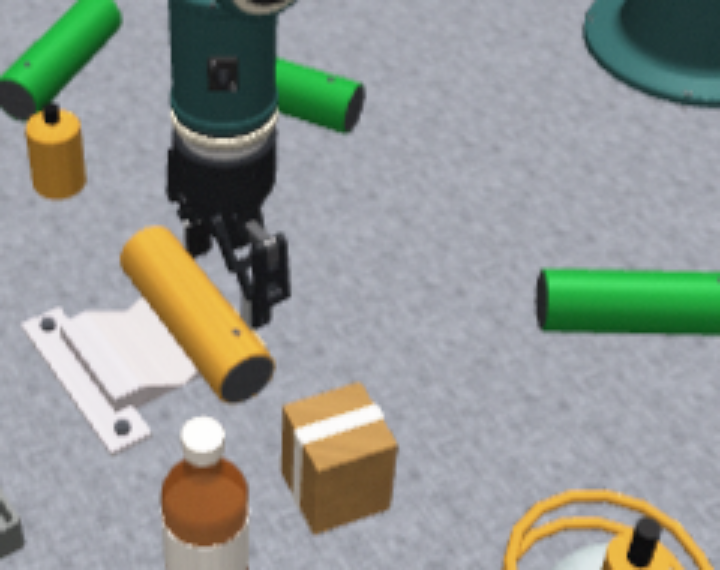

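The picture shows the tube on the ramp, resting against both fingers at crop (200,315). It is nearly square with the V (about -2.3°, following the tool). I'll turn the tool 2° and push over the crest.

Call:
{"op": "carry_out", "data": {"series": "0.002 0 0 1; 0.003 0.0002 0.001 1; 0.004 0.0003 0.001 0; 0.004 0.0003 0.001 0; 0.004 0.0003 0 0; 0.004 0.0003 0 0; 0.004 0.0003 0 0; 0.003 0.0003 0 0; 0 0 0 0; 0 0 0 0; 0 0 0 0; 0 0 0 0"}}

```text
time: 14.4
tool_pos: [0.6145, 0.1098, 0.0333]
tcp_rot: [3.139, 0.118, -0.0]
wrist_force: [-0.4, -0.2, -0.3]
width: 1.001
grip_force: 0.0
```

Run:
```python
from h import *
tube("scene");tube("scene")
```

```text
t 14.45 tube world [0.6524 0.1269] size [ 48. 161.] yaw 4.5 cradle xy -0.5 15.0 rel yaw 0.1 ztop 0.056 topridge [0.6513 0.131 ]
t 14.5 tube world [0.653  0.1267] size [ 47. 160.] yaw 4.3 cradle xy 0.2 14.7 rel yaw -0.1 ztop 0.0562 topridge [0.6511 0.1317]
```

Call:
{"op": "carry_out", "data": {"series": "-0.01 -0.001 0 0; -0.015 -0.001 0 0; -0.02 -0.002 0 0; -0.03 -0.002 0.02 0; -0.03 0 0.05 0; 0 -0.05 0.05 0; 0 -0.06 0.05 0; 0 -0.06 0.03 0; 0 -0.06 0 0; 0 -0.06 0 0; 0 -0.06 0 0; 0 0 0 0; 0 0 0 0"}}

```text
time: 16.12
tool_pos: [0.5085, -0.2236, 0.2149]
tcp_rot: [-3.138, -0.116, 0.002]
wrist_force: [0.1, -0.1, -0.3]
width: 1.002
grip_force: 0.0
```

Run:
```python
from h import *
im=tube("top");tube("scene");tube("top")
cv2.imwrite("pics/t4.png",cv2.resize(im[100:280,140:380],(720,540)))
```

```text
t 16.18 tube world [0.6482 0.1214] size [ 45. 157.] yaw 4.4 cradle xy -5.0 9.9 rel yaw -0.0 ztop 0.0572 topridge [0.6499 0.1219]
t 16.23 tube world [0.653  0.1263] size [ 48. 160.] yaw 4.5 cradle xy 0.1 14.4 rel yaw 0.1 ztop 0.0562 topridge [0.6508 0.1305]
t 16.27 tube world [0.6484 0.1216] size [ 45. 157.] yaw 4.2 cradle xy -4.9 10.0 rel yaw -0.2 ztop 0.0573 topridge [0.6502 0.1197]
```

View pics/t4.png

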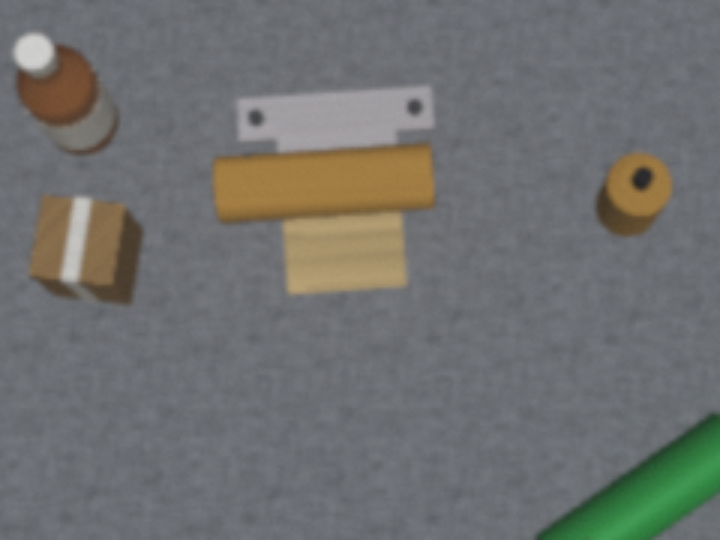

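The picture shows the tube seated in the V at crop (324,183), square with it. It is about 10 mm off centre (limit 22), with both ends sticking out. The cup, bottle and carton haven't moved and the hand is clear, so I'm handing in.

```bash
python3 -c "
from workcell import bot
print(bot.finish_job())"
```

```text
the job is handed in; nothing more can be done
None
```

The brass tube is in the V, square with it and about 10 mm off centre (limit 22 mm), with both ends sticking out, the bystanders unmoved and the hand clear; I handed the job in at about 16 s of robot time, and no verdict came back.

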